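# Pack the washer service crate: heavy rails, belt guard, handles, and a full pad tube

## Robot

A 6-joint arm with a two-finger parallel gripper is mounted at the origin on a cart in front of the work surface, level with it; the furniture and walls round the work are solid. World frame = base frame: x ahead of the robot, y to its left, z up, the work surface at z = 0. Lengths are in m, angles in rad, forces in N, time in s.
With the tool pointing down it reaches from about 0.325 to 1 m from the base axis. Payload 5.1 kg.
Tool frame: the origin (TCP) lies midway between the tips of the shut fingers; the grasp point (between the pads) lies 19 mm behind it (bot.pinch_z is the distance from the TCP to the grasp point, in m); z points along the fingers, y is the direction in which the jaws open and shut (so a half turn about z gives the same grasp; the last joint's range is limited). The gripper opens to 85 mm and grips with 20 to 120 N. Pads are 22 mm wide; open, the fingers measure 114 mm over their backs; the gripper's body (76 mm by 85 mm) begins 54 mm behind the grasp point. The pads swing forward as they close: fully open they stand 13 mm farther back than shut.
Start: joints at [1.238, 0.124, 1.65, -0, 1.367, -0.083], TCP at [0.161, 0.63, 0.231] pointing down, gripper open.
Joint ranges: [-2.61, 2.61], [-1.02, 2.33], [0.03, 2.71], [-1.35, 4.49], [0.32, 2.68], [-2.91, 2.91]. Speed limits (rad/s): [2.57, 2.57, 3.14, 3.14, 3.14, 3.14].

## Interface

Orientations are given as a unit quaternion [x, y, z, w].
In Python, from station import bot gives the robot as it stands. The module is installed in compiled form; this text tells all that it offers. Calls block until the motion is done:
- bot.movep(position, orientation): joint-space move of the TCP to a pose.
- bot.move_l(position, rotation=None, vel=0.15, stop_force=None): straight line of the TCP; rotation=None keeps the orientation; vel is the mean speed in m/s. With stop_force (N) it stops when the force on the tool has changed by that much, and returns True; else False.
- bot.move_j(angles): joint-space move.
- bot.gripper_to(opening, f_grip=None): finger opening in m; f_grip is the grip in N (None keeps the last); returns when the fingers have stopped.
- bot.hold(seconds).
- bot.inverse_kinematics(position, orientation): joint angles nearest the present ones, or None.
- bot.state(): the state.
- bot.camera(name): name is "scene" or "top" or "wrist"; returns a dict with "pixels" (384x512x3 uint8, red, green, blue), "K" (3x3 intrinsics, pixels), "T" (4x4, takes a point from camera to world coordinates). Camera axes: x right, y down, z forward; pixel columns grow to the right and rows downward; lengths in m; the calibration is good to about 2 mm. A picture is of the moment at which its call begins. There is no depth.
A pose or a line that the arm cannot do raises bot.Unreachable and nothing moves.
- bot.finish_job(): hands the job in, once; it reports no verdict.
The state is a dict: "time_s": time; "joint_pos": joint angles; "qvel": joint speeds; "tau": joint torques, N m; "eef_pos": TCP position; "eef_rot": TCP orientation; "wrist_force": force on the tool from outside, world axes, zero at the start; "ft_torque": the same for the moment, N m; "opening": finger opening in m.
Only numpy, scipy, OpenCV 4.12 (cv2) and the standard library are available. Lean on these libraries where they do the work, as an engineer would, in place of code of your own. Each camera call takes 0.05 s, during which the arm holds its last target. There are 200 camera calls.

## Task

Pack the grey service crate for a washer repair, heaviest lowest: stand all the green cast rails upright on the floor of its open bay, spread so that the white belt guard then lies level on top of them, rib up, and lay the black door handles flat in the guard. Fill the clear tube in the crate with black levelling pads from the stack until the top pad is level with the red line and no higher; pads left over stay on the table. Leave the other things on the table where they are.

Things in the scene. Friction and masses are not known exactly. Their poses are not given: they have to be found in the camera images.
- crate: grey open service crate, fixed to the table for this job, 290 (its x) x 200 (its y) x 80 mm high, walls 5 mm, floor 4 mm thick; origin at the centre of its underside, z up. The -x part is one plain open bay, inner size 205 (x) x 190 (y) mm; at the +x end stands the clear pad tube. The rim has a 8 mm outward lip
- bay_floor (a point): centre of the bay, on the crate's inner floor; same axes as the crate
- tube_floor (a point): centre of the pad tube, on the crate's inner floor; same axes as the crate. The tube is two clear curved walls (3 mm thick, inside diameter 65 mm, from the floor to 84 mm above the crate's underside), open at the top; towards the crate's +y and -y sides it has finger slots about 40 mm wide over its whole height, so pads can be lowered in with the fingers in the slots; it is 95 mm from the tube's centre to the crate's side walls
- tube_line (a point): centre of the red line round the tube, 72 mm above the tube's floor: the height of four pads, one set for the feet of a washer
- rail_1: heavy green cast motor slide rail with a flat foot and flat top (may be absent), 0.65 kg, 40 (x) x 130 (y, its length) x 48 mm high: foot 40 mm wide and 9 mm high, above it a straight body 32 mm wide and 118 mm long to grip across x; origin at the centre of its underside, z up
- rail_2: heavy green cast motor slide rail with a flat foot and flat top (may be absent), 0.65 kg, 40 (x) x 130 (y, its length) x 48 mm high: foot 40 mm wide and 9 mm high, above it a straight body 32 mm wide and 118 mm long to grip across x; origin at the centre of its underside, z up
- rail_3: heavy green cast motor slide rail with a flat foot and flat top (may be absent), 0.65 kg, 40 (x) x 130 (y, its length) x 48 mm high: foot 40 mm wide and 9 mm high, above it a straight body 32 mm wide and 118 mm long to grip across x; origin at the centre of its underside, z up
- guard: white pressed belt guard, 0.22 kg, a flat shallow tray 176 (x) x 150 (y) mm lying open side up, sheet 4 mm, edge lip 10 mm high overall; a rib 14 mm wide (x) and 110 mm long (y) runs along the middle of its upper side up to 28 mm above the underside, to lift it by; origin at the centre of its underside, z up
- handle_1: black plastic washer door handle, 80 g (may be absent), 57 (x) x 114 (y) x 20 mm, bent; origin at the centre of its underside, z up. Its straight shank is 23 mm wide, best gripped across x at x = -11, y = +10 mm
- handle_2: black plastic washer door handle, 80 g (may be absent), 57 (x) x 114 (y) x 20 mm, bent; origin at the centre of its underside, z up. Its straight shank is 23 mm wide, best gripped across x at x = -11, y = +10 mm
- pad_1: black rubber levelling pad, a hard disc 60 mm in diameter and 18 mm thick, 60 g; origin at the centre of its underside, z up. Already in the tube at the start, on its floor
- pad_2: black rubber levelling pad, a hard disc 60 mm in diameter and 18 mm thick, 60 g; origin at the centre of its underside, z up. May be absent; if present it starts in the tube on pad_1
- pad_3: black rubber levelling pad, a hard disc 60 mm in diameter and 18 mm thick, 60 g; origin at the centre of its underside, z up. One of the stack on the table: pad_3 lowest, then pad_4, then pad_5 (pad_5 may be absent)
- pad_4: black rubber levelling pad, a hard disc 60 mm in diameter and 18 mm thick, 60 g; origin at the centre of its underside, z up. One of the stack on the table: pad_3 lowest, then pad_4, then pad_5 (pad_5 may be absent)
- pad_5: black rubber levelling pad, a hard disc 60 mm in diameter and 18 mm thick, 60 g; origin at the centre of its underside, z up. One of the stack on the table: pad_3 lowest, then pad_4, then pad_5 (pad_5 may be absent)
- tape_roll: black tape roll 62 mm across, 19 mm high: bystander
- screwdriver_red: red screwdriver 216 mm long, lying: bystander

How it is judged:
By the outcome, as a careful person would: the job done as asked, in the order asked, and still so for the second after the job is handed in, with the robot touching nothing.
Of rail_1, rail_2, rail_3 only 2 to 3 are there at a start; the rules pass over those that are not, and their reading is None.
Of handle_1, handle_2 only 1 to 2 are there at a start; the rules pass over those that are not, and their reading is None.
Of pad_2, pad_5 only 1 to 2 are there at a start; the rules pass over those that are not, and their reading is None.
At some moment in a run one of rail_1, rail_2, rail_3, handle_1, handle_2, guard may be knocked a few centimetres aside while the robot is not near it.
Once in a run the grip may slacken for a moment while it holds something.
It also fails if it takes over 210 s, if anything falls off the work surface, if the arm or the gripper's body presses on something with over 40 N, if the wrist force passes 120 N, or if a joint passes its speed limit or range.

## Working session

There is one attempt and no reset: what is moved stays moved. The work goes in short steps, each a Python script; the robot and the scene stay as the last script left them, time stands still between calls to the robot, and variables do not carry over. Pictures are saved under pics/ and viewed, about 12 in all and at most 16, crops included, and the job is handed in when it is done.

```bash
mkdir -p pics
cat > h.py <<'E'
from station import bot
import numpy as np, cv2
def snap(n,name):
    c=bot.camera(n); cv2.imwrite(f'pics/{name}.png',c['pixels'][:,:,::-1]); np.savez(f'pics/{name}.npz',**{k:c[k] for k in('pixels','K','T')}); return c
def p2w(c,u,v,z):
    T=np.array(c['T']);K=np.array(c['K']); d=T[:3,:3]@np.linalg.inv(K)@np.array([u,v,1.]); o=T[:3,3]
    return (o+d*(z-o[2])/d[2])
def w2p(c,p):
    T=np.array(c['T']);K=np.array(c['K']); q=K@(T[:3,:3].T@(np.array(p)-T[:3,3])); return q[:2]/q[2]
def ld(name): return dict(np.load(f'pics/{name}.npz'))
E
python3 - <<'E'
from h import *
for n in('top','scene'):
    c=snap(n,n+'0'); print(n,np.round(c['T'],3).tolist(),np.round(c['K'],1).tolist())
a=cv2.imread('pics/top0.png'); cv2.imwrite('pics/top0b.png',cv2.resize(a,(800,600),interpolation=cv2.INTER_CUBIC))
a=cv2.imread('pics/scene0.png'); cv2.imwrite('pics/scene0b.png',cv2.resize(a,(800,600),interpolation=cv2.INTER_CUBIC))
s=bot.state();print(s['time_s'],s['eef_rot'],s['opening'])
E
```

```text
top [[-0.026, -0.989, 0.149, 0.353], [-0.999, 0.029, 0.017, 0.045], [-0.022, -0.148, -0.989, 1.383], [0.0, 0.0, 0.0, 1.0]] [[408.1, 0.0, 259.3], [0.0, 408.1, 200.4], [0.0, 0.0, 1.0]]
scene [[0.808, -0.267, 0.525, 0.011], [-0.589, -0.341, 0.733, -0.712], [-0.016, -0.901, -0.433, 0.544], [0.0, 0.0, 0.0, 1.0]] [[349.4, 0.0, 257.3], [0.0, 349.4, 198.1], [0.0, 0.0, 1.0]]
0.1 [ 1.24587476e-01  9.92208157e-01 -9.45463871e-04 -2.00234692e-04] 0.0859054026148893
```

View pics/top0b.png

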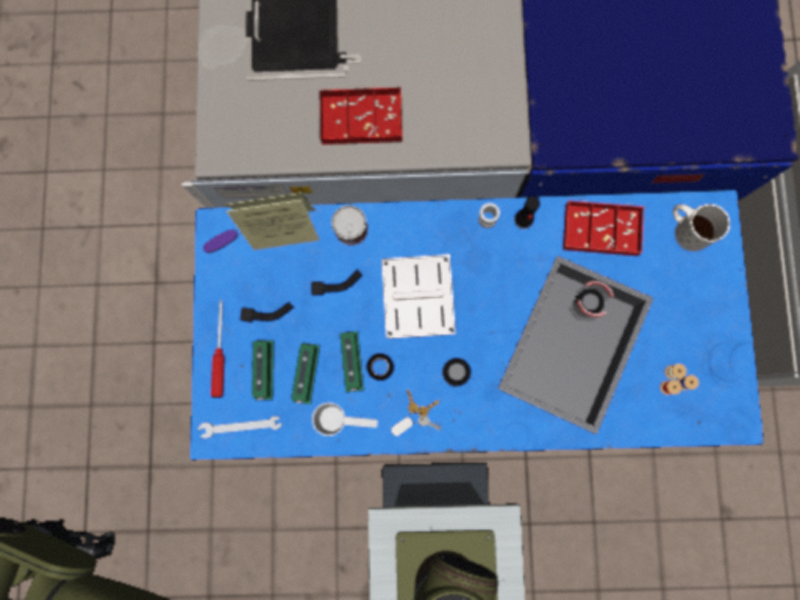

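View pics/scene0b.png

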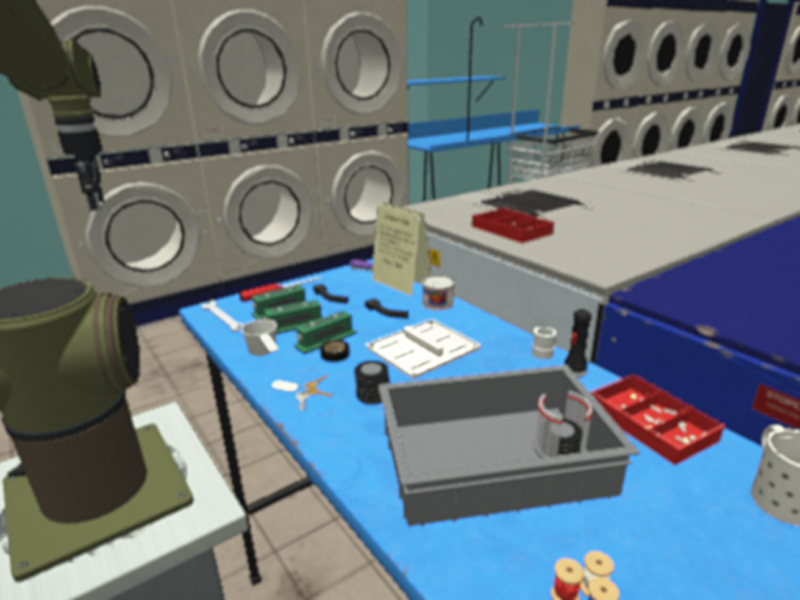

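The top view shows three rails (about 262,370; 305,372; 351,361), two handles, the guard (418,296), the tape roll (380,366), the pad stack (457,372) and the crate, with its tube at (592,298). Next I'll enlarge these for reading.

Run:
```python
from h import *
a=cv2.imread('pics/top0.png')
cv2.imwrite('pics/c1.png',cv2.resize(a[155:265,145:305],None,fx=5,fy=5,interpolation=cv2.INTER_CUBIC))
cv2.imwrite('pics/c2.png',cv2.resize(a[160:280,280:420],None,fx=5,fy=5,interpolation=cv2.INTER_CUBIC))
```

```text
(no output)
```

View pics/c1.png

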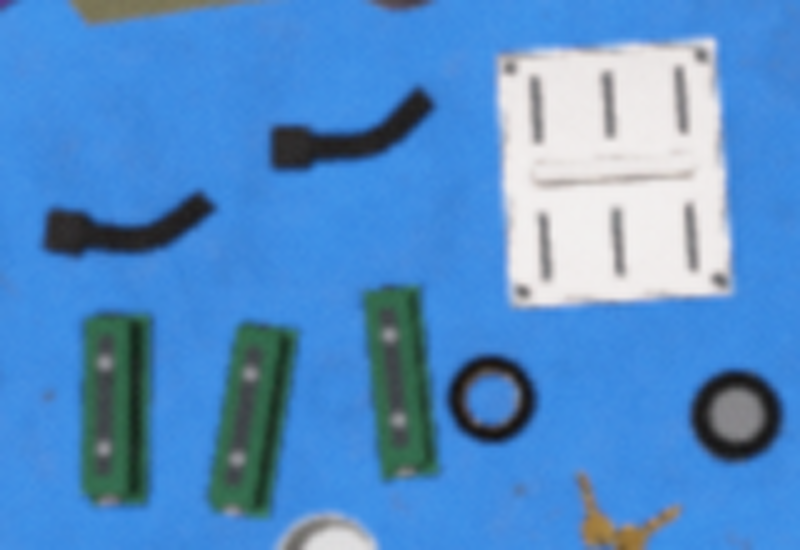

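View pics/c2.png

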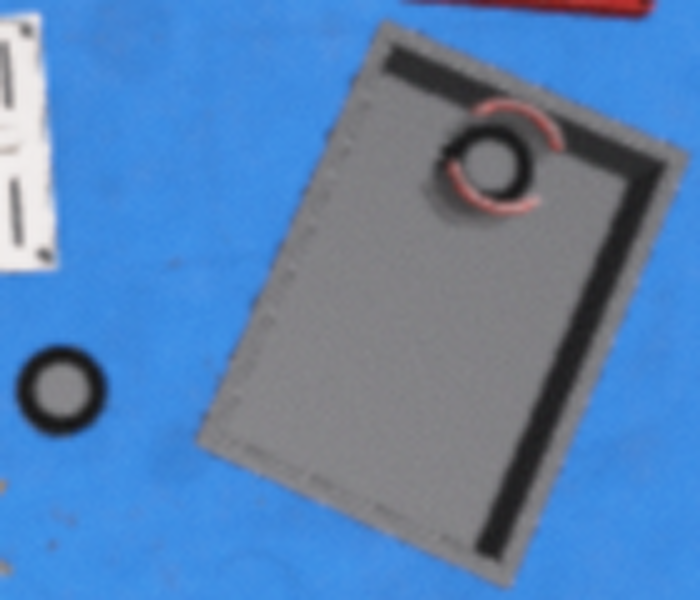

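Run:
```python
from h import *
c=ld('top0')
f=lambda U,V,z,o:p2w(c,(U+.5)/5-.5+o[0],(V+.5)/5-.5+o[1],z)
a=(145,155);b=(280,160)
R=lambda x:np.round(x,4).tolist()
cr=[f(*p,.08,b) for p in((388,20),(690,150),(505,585),(198,440))]
print('crate',R(sum(cr)/4),[round(float(np.linalg.norm(cr[i]-cr[i-1])),4) for i in range(4)])
for i,j in((3,0),(2,1)): d=cr[j]-cr[i]; print('yaw x',np.arctan2(d[1],d[0]))
for i,j in((0,1),(3,2)): d=cr[i]-cr[j]; print('yaw y',np.arctan2(-d[0],d[1]))
print('tube rim',R(f(506,156,.084,b)));
for z in(.022,.04): print('pad in tube',z,R(f(490,163,z,b)))
for n,p,q in(('r1',(107,335),(104,473)),('r2',(254,347),(235,484)),('r3',(387,308),(401,446))):
    P,Q=f(*p,.048,a),f(*q,.048,a); d=P-Q; print(n,R((P+Q)/2),np.linalg.norm(d),'dir',np.arctan2(d[1],d[0]))
g=[f(*p,.01,a) for p in((498,55),(716,40),(733,293),(512,306))]
print('guard',R(sum(g)/4),[round(float(np.linalg.norm(g[i]-g[i-1])),4) for i in range(4)]); 
for i,j in((3,0),(2,1)): d=g[j]-g[i]; print('yaw',np.arctan2(d[1],d[0]))
for n,ps in(('h1',((67,230),(150,238),(205,200))),('h2',((292,147),(370,145),(425,98)))): print(n,[R(f(*p,.02,a)[:2]) for p in ps])
for z in(.036,.054): 
  print('stack',z,R(f(736,415,z,a)),R(f(61,390,z,b)),'dia',np.linalg.norm(f(692,415,z,a)-f(780,415,z,a)))
print('tape',R(f(492,399,.019,a)))
# scene view checks: where stack's top/bottom centre would project (800x600 view scale 1.5625)
s=ld('scene0'); P=f(736,415,.045,a)
for z in(0,.036,.054): print('scene stack',z,R(w2p(s,[P[0],P[1],z])*1.5625))
```

```text
crate [0.48, -0.2796, 0.08] [0.3009, 0.209, 0.3045, 0.2095]
yaw x -0.470500246167808
yaw x -0.46862481914036885
yaw y -0.45413667815831793
yaw y -0.4710825721631605
tube rim [0.5682, -0.323, 0.084]
pad in tube 0.022 [0.574, -0.3296, 0.022]
pad in tube 0.04 [0.5711, -0.3246, 0.04]
r1 [0.4472, 0.3786, 0.048] 0.09045745265008924 dir -0.014208255729231192
r2 [0.4372, 0.287, 0.048] 0.09009503706880209 dir -0.14155969815180955
r3 [0.4596, 0.1886, 0.048] 0.09113923184621213 dir 0.08768819935254152
guard [0.598, 0.0399, 0.01] [0.1744, 0.1506, 0.1757, 0.1498]
yaw 0.0334182921132843
yaw 0.028537611958263934
h1 [[0.5678, 0.4128], [0.5606, 0.3561], [0.5856, 0.3187]]
h2 [[0.6204, 0.2592], [0.6202, 0.2059], [0.6517, 0.1678]]
stack 0.036 [0.429, -0.035, 0.036] [0.429, -0.035, 0.036] dia 0.05777456121565369
stack 0.054 [0.428, -0.0339, 0.054] [0.428, -0.0339, 0.054] dia 0.057002414577013334
tape [0.4452, 0.1263, 0.019]
scene stack 0 [371.5575, 394.4713]
scene stack 0.036 [370.717, 376.9418]
scene stack 0.054 [370.2861, 367.9561]
```

```bash
cat >> h.py <<'E'
def q(phi): a=(phi+np.pi/2)/2; return [float(np.cos(a)),float(np.sin(a)),0.,0.]
CR=np.array([.480,-.2796]); YAW=-.467
def cw(x,y): c,s=np.cos(YAW),np.sin(YAW); return CR+[c*x-s*y,s*x+c*y]
def hover(xy,z,phi): bot.movep([float(xy[0]),float(xy[1]),z],q(phi))
def lin(xy,z,vel=.15,sf=None): return bot.move_l([float(xy[0]),float(xy[1]),z],vel=vel,stop_force=sf)
E
python3 - <<'E'
from h import *
bot.gripper_to(.06)
hover((.447,.379),.24,np.pi/2-.014)
c=snap('wrist','w1'); s=bot.state(); print(s['time_s'],s['joint_pos'],s['opening'],np.round(c['T'],3).tolist(),np.round(c['K'],1).tolist())
print(w2p(c,[.4472,.3786,.048]))
E
```

```text
1.9417 [ 6.13224429e-01 -2.14188618e-02  1.78656743e+00  2.78317305e-04
  1.37644872e+00 -9.44859623e-01] 0.0600877701129402 [[0.013, 0.948, 0.318, 0.364], [1.0, -0.013, -0.002, 0.381], [0.002, 0.318, -0.948, 0.382], [0.0, 0.0, 0.0, 1.0]] [[272.8, 0.0, 255.6], [0.0, 272.8, 197.4], [0.0, 0.0, 1.0]]
[254.45049459 175.13380091]
```

View pics/w1.png

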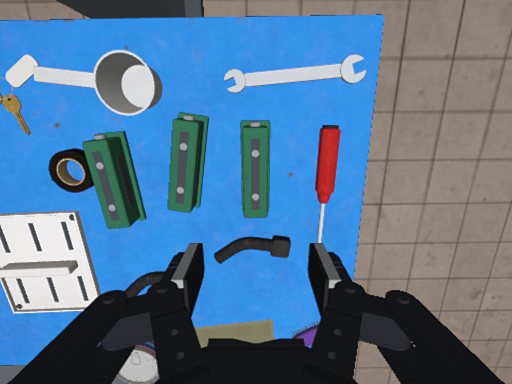

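The wrist view shows rails at about (255,170), (185,165) and (113,182), matching the top view. No knock so far. Picking the first rail now.

```bash
cat >> h.py <<'E'
def rails(c):
    hsv=cv2.cvtColor(c['pixels'],cv2.COLOR_RGB2HSV); m=cv2.inRange(hsv,(55,90,40),(85,255,255))
    m=cv2.morphologyEx(m,cv2.MORPH_CLOSE,np.ones((7,7),np.uint8))
    out=[]
    for k in cv2.findContours(m,cv2.RETR_EXTERNAL,cv2.CHAIN_APPROX_NONE)[0]:
        if cv2.contourArea(k)<500: continue
        P=np.array([p2w(c,*p[0],.03)[:2] for p in k.astype(float)],np.float32)
        (x,y),wh,an=cv2.minAreaRect(P); an=np.radians(an)
        if wh[0]<wh[1]: an+=np.pi/2
        an=(an+np.pi/2)%np.pi-np.pi/2   # long-axis direction
        out.append((x,y,an,max(wh),min(wh)))
    return out
def pick_rail(near,tag):
    """hover, look, grip; returns"""
    hover(near[:2],.2,np.pi/2+near[2])
    c=snap('wrist',tag); r=min(rails(c),key=lambda r:np.hypot(r[0]-near[0],r[1]-near[1]))
    print('rail',np.round(r,4)); d=np.hypot(r[0]-near[0],r[1]-near[1])
    if d>.012:
        print('MOVED, re-look'); near=r; hover(near[:2],.2,np.pi/2+near[2]); c=snap('wrist',tag+'b'); r=min(rails(c),key=lambda r:np.hypot(r[0]-near[0],r[1]-near[1])); print(np.round(r,4))
    hover(r[:2],.12,np.pi/2+r[2])
    if lin(r[:2],.017,.15,12): print('CONTACT',bot.state()['eef_pos']); return False
    bot.gripper_to(.02,90); print('open',bot.state()['opening'])
    lin(r[:2],.20,.2); print('lifted',bot.state()['opening'],bot.state()['wrist_force'],bot.state()['time_s']); return True
def place(xy,phi,z,ztop=.2,rel=.042,sf=15):
    hover(xy,ztop,phi); print('at hover',bot.state()['opening'])
    lin(xy,z+.02,.2); hit=lin(xy,z-.003,.04,sf); s=bot.state(); print('down',hit,s['eef_pos'],s['opening'])
    bot.gripper_to(rel); lin(xy,ztop,.25); print('t',bot.state()['time_s'])
E
python3 - <<'E'
from h import *
print(np.round(rails(ld('w1')),4))
print('bay',cw(-.0375,0))
if pick_rail((.447,.379,-.014),'p1'): place(cw(-.0375+.057,0),YAW,.021)
snap('wrist','w2')
E
```

```text
[[ 0.459   0.1917  0.086   0.1291  0.0584]
 [ 0.4463  0.3794 -0.014   0.1278  0.0359]
 [ 0.437   0.2897 -0.1693  0.1302  0.0429]]
bay [ 0.44651539 -0.26271714]
rail [ 0.4471  0.3794 -0.012   0.1296  0.0357]
open 0.031030460606872305
lifted 0.030781955969479413 [-0.84374729 -0.16984423 -6.51737899] 4.9583
at hover 0.030738810279101535
down True [ 0.49938687 -0.28969784  0.03728009] 0.030504246973763742
t 9.7
```

View pics/w2.png

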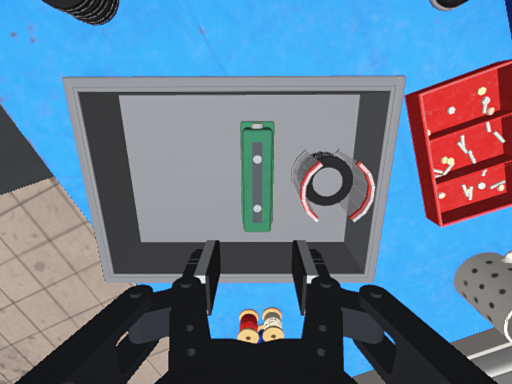

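The rail stands in the bay. The descent stopped 16 mm early because of a force blip, and the rail dropped upright. The crate rim corners are at (63,77), (406,75), (374,282) and (107,282), and I'll check the pose with them.

```bash
sed -i 's/lin(xy,z+.02,.2); hit=lin/lin(xy,z+.02,.2); bot.hold(.15); hit=lin/; s/rel=.042,sf=15/rel=.042,sf=30/' h.py
cat >> h.py <<'E'
def w2c(p): c,s=np.cos(YAW),np.sin(YAW); d=np.array(p[:2])-CR; return np.array([c*d[0]+s*d[1],-s*d[0]+c*d[1]])
E
python3 - <<'E'
from h import *
c=ld('w2')
k=[p2w(c,*p,.08) for p in((63,77),(406,75),(374,282),(107,282))]
print(np.round(sum(k)/4,4),[round(float(np.linalg.norm(k[i]-k[i-1])),4) for i in range(4)])
for i,j in((0,1),(3,2)): d=k[j]-k[i]; print(np.arctan2(d[1],d[0]))
for p in k: print(w2c(p))
for r in rails(c): print(np.round(r,4),'crate',w2c(r),r[2]-YAW-np.pi/2)
t=[p2w(c,*p,.084) for p in((314,163),(303,180),(316,219),(352,215),(371,190),(356,163))]; print('rim pts crate',[np.round(w2c(x),4).tolist() for x in t])
for z in(.022,.040,.058): print('pad',z,w2c(p2w(c,329,180,z)), np.linalg.norm(p2w(c,304,180,z)-p2w(c,354,180,z)))
if pick_rail((.437,.288,-.155),'p2'): place(cw(-.0375,0),YAW,.021)
c=snap('wrist','w3')
for r in rails(c): print(np.round(r,4),'crate',w2c(r))
E
```

```text
[ 0.4803 -0.2794  0.08  ] [0.213, 0.3021, 0.2138, 0.3013]
-0.461724559056919
-0.4643570372532485
[-0.15168267  0.10617457]
[0.15040412 0.10776822]
[ 0.15177834 -0.10598899]
[-0.14956603 -0.10678543]
[ 0.4971 -0.2892  1.1037  0.1322  0.0368] crate [ 0.01955819 -0.00086012] -0.00013490021962958565
rim pts crate [[0.0742, 0.0303], [0.0646, 0.0136], [0.0802, -0.0276], [0.1164, -0.0231], [0.1321, 0.0035], [0.1142, 0.0304]]
pad 0.022 [ 0.10691154 -0.00281358] 0.06036565444672095
pad 0.04 [0.10197667 0.00195286] 0.05696575455268419
pad 0.058 [0.0970418  0.00671929] 0.05356585465864744
rail [ 0.4373  0.2879 -0.1622  0.13    0.036 ]
open 0.03081641559287083
lifted 0.03053134775294888 [-0.27078068 -0.01173303 -7.04902699] 14.45
at hover 0.03088065584942074
down True [ 0.44685731 -0.26293445  0.02319812] 0.030852734592449072
t 19.1583
[ 0.4963 -0.2888  1.1045  0.1329  0.0422] crate [ 0.01874168 -0.00089906]
[ 0.4461 -0.2629  1.1008  0.1319  0.0367] crate [-0.03777186 -0.0003558 ]
```

```bash
sleep 0
```

```text
(no output)
```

View pics/w3.png

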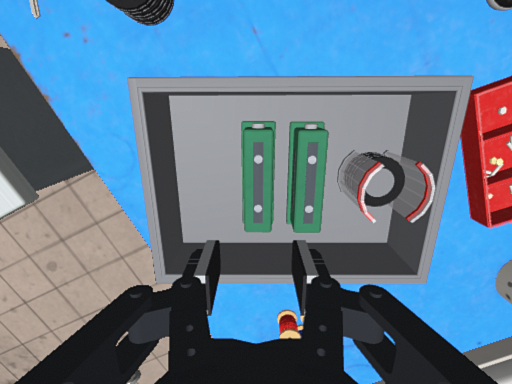

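Both rails stand side by side, upright. The tube's pad level is still ambiguous, so I'll look more closely later. Third rail next, then I'll hover over the guard.

Run:
```python
from h import *
if pick_rail((.459,.190,.087),'p3'): place(cw(-.0375-.057,0),YAW,.021)
c=snap('wrist','w4')
for r in rails(c): print(np.round(r,4),'crate',w2c(r))
# close look over tube, jaws along crate y
hover(cw(.1025-.0,0),.26,YAW+np.pi/2); t=snap('wrist','tube')
bot.gripper_to(.05); hover((.598,.04),.2,.031); g=snap('wrist','guard'); print('pred guard centre top of rib',w2p(g,[.598,.04,.028]),bot.state()['time_s'])
a=np.hstack([cv2.imread(f'pics/{n}.png')[:,60:452] for n in('tube','guard')]); cv2.imwrite('pics/v1.png',a)
```

```text
rail [0.4595 0.1888 0.0879 0.1288 0.0357]
open 0.03050618424953456
lifted 0.030601549487231056 [-0.73717508  1.15442048 -5.36556022] 23.4833
at hover 0.030531764363883485
down True [ 0.39939604 -0.23972827  0.02330652] 0.030473100119284627
t 27.8333
[ 0.4964 -0.2888  1.1048  0.1321  0.0501] crate [ 0.01878199 -0.00081609]
[ 0.3995 -0.2398  1.1013  0.1319  0.0367] crate [-0.08981692 -0.00069935]
[ 0.4464 -0.2629  1.1018  0.133   0.0424] crate [-0.03749202 -0.00021344]
pred guard centre top of rib [255.55212883 178.23480776] 31.0583
```

View pics/v1.png

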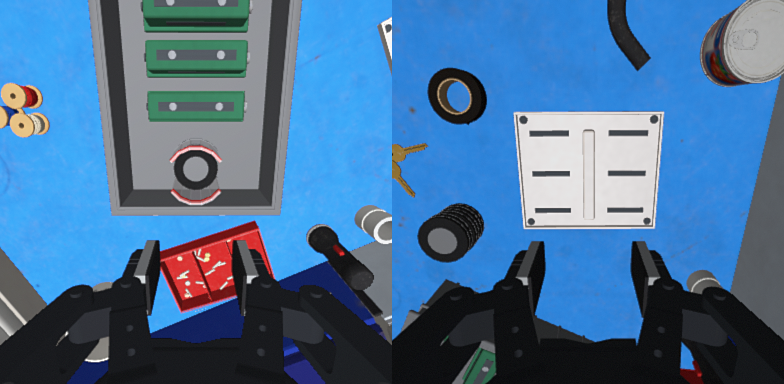

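The three rails stand spread out at crate x of about −90, −37 and +19 mm. The guard's rib is centred at (256.5,174) in the wrist picture, which agrees with prediction. Pick the guard now.

Run:
```python
from h import *
t=ld('tube'); im=cv2.resize(t['pixels'][130:220,205:310][:,:,::-1],None,fx=5,fy=5,interpolation=cv2.INTER_CUBIC)
g=ld('guard')
k=[p2w(g,*p,.01) for p in((183,113),(330,112),(323,229),(193,228))]; print(np.round(sum(k)/4,4),[round(float(np.linalg.norm(k[i]-k[i-1])),4) for i in range(4)])
G=(sum(k)/4)[:2]; d=k[1]-k[0]+k[2]-k[3]; yaw=np.arctan2(d[1],d[0]); print('edge ang',yaw)
rb=p2w(g,256.5,174,.028); print('rib',rb)
yaw=(yaw+np.pi/2)%np.pi-np.pi/2
P=(G+rb[:2])/2
hover(P,.09,yaw); 
if lin(P,.0075,.12,12): print('contact',bot.state()['eef_pos'])
bot.gripper_to(.005,60); print(bot.state()['opening']); lin(P,.2,.15); s=bot.state(); print(s['opening'],s['wrist_force'],s['time_s'])
snap('wrist','gl'); cv2.imwrite('pics/v2.png',np.hstack([cv2.resize(im,(525,450)),cv2.resize(cv2.imread('pics/gl.png')[:,60:452],(270,264)).repeat(1,0) if 0 else cv2.copyMakeBorder(cv2.resize(cv2.imread('pics/gl.png')[:,60:452],(270,264)),0,186,0,0,cv2.BORDER_CONSTANT)]))
```

```text
[0.6002 0.0402 0.01  ] [0.1469, 0.1712, 0.1495, 0.1739]
edge ang 0.029926712056939662
rib [0.59896069 0.04519317 0.028     ]
0.01278569770282683
0.01247562784333982 [-0.15868426 -0.02769431 -2.18599754] 34.2667
```

View pics/v2.png

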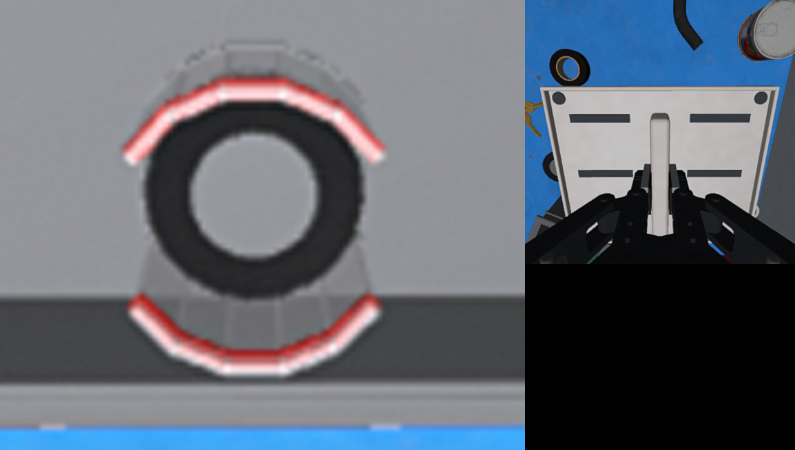

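The guard is held level by its rib. The pad disc in the tube spans columns 146–364 of the enlarged crop. I'll compute its height, then place the guard.

Run:
```python
from h import *
t=ld('tube'); px=lambda U,V:((U+.5)/5-.5+205,(V+.5)/5-.5+130)
# circle of pad: left 146, right 364 at row~190; bottom 298
for z in(.022,.040,.058):
    a=p2w(t,*px(146,190),z);b=p2w(t,*px(364,190),z);e=p2w(t,*px(254,298),z); print(z,'dia',np.linalg.norm(a-b),'mid',w2c((a+b)/2),'front edge',w2c(e))
for u,v in((255,78),(255,372),(130,160),(382,155),(130,305),(378,310)): print('rim',w2c(p2w(t,*px(u,v),.084)))
print('opening',bot.state()['opening'])
place(cw(-.0375,0),YAW,.060,ztop=.2,rel=.035,sf=20)
c=snap('wrist','w5'); print(bot.state()['wrist_force'])
hover((.575,.375),.2,.1); h1=snap('wrist','h1'); 
cv2.imwrite('pics/v3.png',np.hstack([cv2.imread(f'pics/{n}.png')[:,60:452] for n in('w5','h1')]))
```

```text
0.022 dia 0.06169205673562965 mid [0.10219563 0.00035989] front edge [1.34094964e-01 5.08056478e-05]
0.04 dia 0.05876594718661228 mid [0.09829813 0.00033612] front edge [1.28684455e-01 4.16950039e-05]
0.058 dia 0.05583983763759492 mid [0.09440064 0.00031235] front edge [1.23273946e-01 3.25843600e-05]
rim [0.06249376 0.00028712]
rim [0.13456554 0.00025345]
rim [ 0.08157585 -0.02910447]
rim [0.08043289 0.03010502]
rim [ 0.11720973 -0.03015401]
rim [0.11853777 0.0302348 ]
opening 0.012614288667235156
at hover 0.012660450207463368
down True [ 0.44632509 -0.26262783  0.06023089] 0.012773869341925294
t 38.075
[-0.93604936  0.38405359  0.3614461 ]
```

View pics/v3.png

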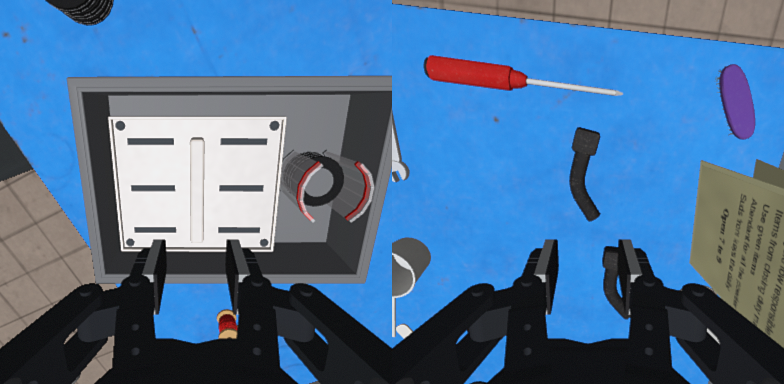

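The guard lies level on the rails with its rib up. Handle 1 is seen from above at about (254,175) in the wrist picture. I'll enlarge it and get a mask for its shank axis.

```bash
cat >> h.py <<'E'
def handle(c,near):
    """shank grasp point and shank direction from head and tail, from dark mask"""
    g=c['pixels'].max(2); u0,v0=np.round(w2p(c,[*near,.015])).astype(int)
    m=np.zeros_like(g); y0,y1,x0,x1=max(v0-75,0),min(v0+75,235),u0-75,u0+75
    m[y0:y1,x0:x1]=(g[y0:y1,x0:x1]<75)*255
    n,l,st,ce=cv2.connectedComponentsWithStats(m); i=min((i for i in range(1,n) if st[i,4]>200),key=lambda i:np.hypot(ce[i][0]-u0,ce[i][1]-v0))
    k=max(cv2.findContours((l==i).astype(np.uint8),cv2.RETR_EXTERNAL,cv2.CHAIN_APPROX_NONE)[0],key=len)[:,0].astype(float)
    P=np.array([p2w(c,*p,.014)[:2] for p in k]); return st[i],P
E
python3 - <<'E'
from h import *
c=ld('h1'); st,P=handle(c,(.572,.37)); print(st,P.min(0),P.max(0))
x,y,w,h=st[:4]; im=cv2.resize(c['pixels'][y-8:y+h+8,x-10:x+w+10][:,:,::-1],None,fx=6,fy=6,interpolation=cv2.INTER_CUBIC); print('origin',x-10,y-8,im.shape)
r=cv2.minAreaRect(P.astype(np.float32)); print(r)
cv2.imwrite('pics/v4.png',im)
E
```

```text
[ 238  128   30   93 1549] [0.5532447  0.31521401] [0.59502719 0.43061607]
origin 228 120 (654, 300, 3)
((0.5714114308357239, 0.3727540373802185), (0.03623279929161072, 0.11697811633348465), 6.418813705444336)
```

View pics/v4.png

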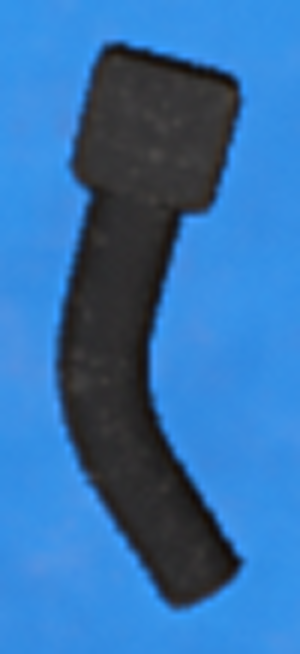

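The handle's straight shank runs from crop (135,195) to (103,370), with the grasp point near (120,277). Now I'll pick it, lay it in the guard's −x half, then look at handle 2.

Run:
```python
from h import *
c=ld('h1'); f=lambda U,V:p2w(c,(U+.5)/6-.5+228,(V+.5)/6-.5+120,.018)
A,B,P=f(135,195),f(103,370),f(120,277)[:2]; d=A-B; an=np.arctan2(d[1],d[0]); jaw=an-np.pi/2; print('P',P,'shank ang',an,'jaw',jaw)
bot.gripper_to(.05); hover(P,.09,jaw); c2=snap('wrist','h1b'); st,Q=handle(c2,(.5714,.3728)); print('check centre',cv2.minAreaRect(Q.astype(np.float32))[0])
if lin(P,.004,.12,12): print('contact',bot.state()['eef_pos'])
bot.gripper_to(.01,45); print(bot.state()['opening']); lin(P,.2,.2); print(bot.state()['opening'])
place(cw(-.0375-.053,.009),YAW,.061,rel=.034,sf=15)
snap('wrist','w6')
bot.gripper_to(.05); hover((.625,.225),.2,0.); c=snap('wrist','h2'); st,Q=handle(c,(.63,.215)); x,y,w,h=st[:4]; print(st,cv2.minAreaRect(Q.astype(np.float32)),bot.state()['time_s'])
im=cv2.resize(c['pixels'][y-8:y+h+8,x-10:x+w+10][:,:,::-1],None,fx=5,fy=5,interpolation=cv2.INTER_CUBIC); print('origin',x-10,y-8,im.shape)
a=cv2.imread('pics/w6.png'); H=max(im.shape[0],384); pad=lambda i:cv2.copyMakeBorder(i,0,H-i.shape[0],0,0,cv2.BORDER_CONSTANT)
o=np.hstack([pad(im),pad(a[:,30:])]); cv2.imwrite('pics/v5.png',o); print(o.shape)
```

```text
P [0.56433909 0.38651294] shank ang 1.482326470777028 jaw -0.0884698560178685
check centre (0.5657092928886414, 0.3957725167274475)
0.018772861256512115
0.01870423946472109
at hover 0.018295762074901932
down True [ 0.40316796 -0.23077363  0.06145418] 0.018343092444076975
t 48.425
[ 243  112   43   91 1601] ((0.6327040195465088, 0.24441644549369812), (0.03592400625348091, 0.11671311408281326), 14.194494247436523) 50.6667
origin 233 104 (535, 315, 3)
(535, 797, 3)
```

View pics/v5.png

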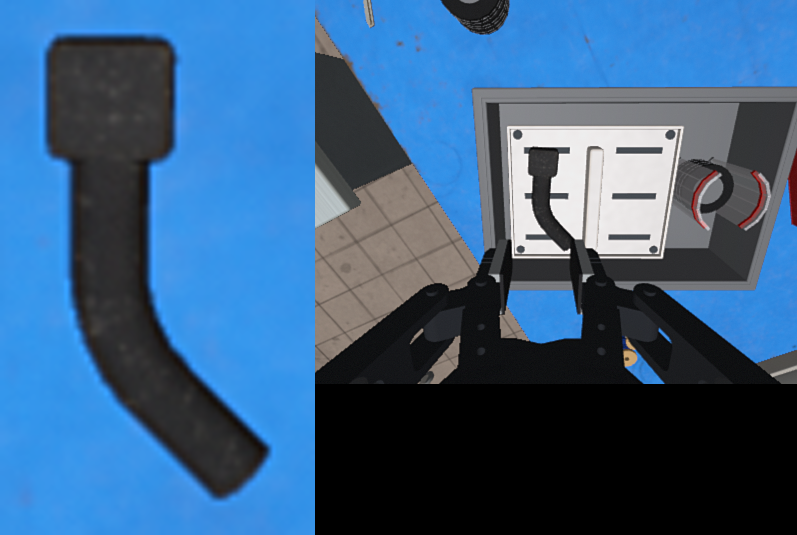

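Handle 1 lies in the guard's −x half. Handle 2 has moved about 3 cm in +y since the start, which looks like the announced knock. Its shank axis is crop column 110, with the grasp at (110,229). I'll pick it at the new position.

Run:
```python
from h import *
c=ld('h2'); f=lambda U,V:p2w(c,(U+.5)/5-.5+233,(V+.5)/5-.5+104,.018)
A,B,P=f(110,165),f(110,295),f(110,229)[:2]; d=A-B; an=np.arctan2(d[1],d[0]); jaw=an-np.pi/2; print('P',P,'shank ang',an)
hover(P,.12,jaw); c2=snap('wrist','h2b'); st,Q=handle(c2,(.633,.244)); print('check',cv2.minAreaRect(Q.astype(np.float32)))
if lin(P,.004,.12,12): print('contact',bot.state()['eef_pos'])
bot.gripper_to(.01,45); print(bot.state()['opening']); lin(P,.2,.2); print(bot.state()['opening'])
place(cw(-.0375+.039,.009),YAW,.061,rel=.034,sf=15)
snap('wrist','w7')
# stack
bot.gripper_to(.085); hover((.428,-.034),.22,0.); c=snap('wrist','st'); print(w2p(c,[.428,-.034,.054]),bot.state()['time_s'])
a,b=[cv2.imread(f'pics/{n}.png')[:,60:452] for n in('w7','st')]; cv2.imwrite('pics/v6.png',np.hstack([a,b]))
```

```text
P [0.62380942 0.25705815] shank ang 1.568423831982084
check ((0.6279215216636658, 0.25829994678497314), (0.030659085139632225, 0.08908369392156601), 7.976904392242432)
0.018960720785001068
0.018434910266716013
at hover 0.018486680602798993
down True [ 0.48512415 -0.27206013  0.06109903] 0.01892178537599893
t 58.1667
[255.43485744 179.46922609] 59.7833
```

View pics/v6.png

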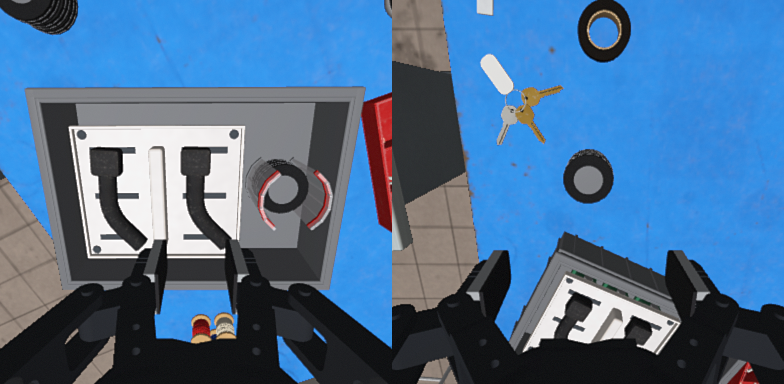

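Both handles are flat in the guard, one each side of the rib. The stack's top disc is at wrist (256,178), as predicted for three pads. I'll check that with the disc's apparent diameter, then move the first pad.

```bash
cat >> h.py <<'E'
TUBE=np.array([.0985,.0003])
def disc(c,near,zs):
    g=c['pixels'].max(2); u0,v0=np.round(w2p(c,[*near,zs[0]])).astype(int); s=45
    sub=c['pixels'][v0-s:v0+s,u0-s:u0+s].astype(int); m=((sub[:,:,2]-sub[:,:,0])<60).astype(np.uint8)  # not blue table
    n,l,st,ce=cv2.connectedComponentsWithStats(m); i=l[s,s]; x,y,w,h=st[i][:4]
    L,Rr,B=x+u0-s-.5,x+w-.5+u0-s,y+h-.5+v0-s; col=(L+Rr)/2
    out=[]
    for z in zs:
        e=p2w(c,col,B,z); d=np.linalg.norm(p2w(c,L,v0,z)-p2w(c,Rr,v0,z)); out.append((z,d,e))
    return out,(L,Rr,B)
E
python3 - <<'E'
from h import *
c=ld('st'); o,b=disc(c,(.428,-.034),(.036,.054)); print(b); [print(x) for x in o]
E
```

```text
(np.float64(230.5), np.float64(281.5), np.float64(202.5))
(0.036, np.float64(0.06275145092814681), array([ 0.42868452, -0.06895427,  0.036     ]))
(0.054, np.float64(0.05929306477316366), array([ 0.42865456, -0.06253934,  0.054     ]))
```

The diameter of 59.3 mm at z = 54 mm confirms three pads in the stack, centred at about (0.4287, −0.033).

```bash
cat >> h.py <<'E'
def pick_pad(P,zb):
    bot.gripper_to(.085); hover(P,zb+.07,0.)
    if lin(P,zb-.002,.1,10): print('contact',bot.state()['eef_pos']); return False
    bot.gripper_to(.05,50); s=bot.state(); print('grip',s['opening']); lin(P,.2,.15); print(bot.state()['opening'],bot.state()['wrist_force']); return True
E
python3 - <<'E'
from h import *
P=np.array([.4287,-.0333])
if pick_pad(P,.036):
    snap('wrist','pd')
    X=cw(*TUBE); hover(X,.2,YAW+np.pi/2); print(bot.state()['opening'])
    lin(X,.10,.15); bot.hold(.2); print('force',bot.state()['wrist_force'])
    hit=lin(X,.012,.04,8); s=bot.state(); print(hit,s['eef_pos'],s['opening'],s['wrist_force'],s['time_s'])
    snap('wrist','pt')
    cv2.imwrite('pics/v7.png',np.hstack([cv2.imread(f'pics/{n}.png')[:,60:452] for n in('pd','pt')]))
E
```

```text
grip 0.058218869358233005
0.058016521190626925 [-0.73898167 -0.35257352 -0.96993876]
0.058146139323128856
force [ 0.92254233  0.29876745 -0.39515971]
True [ 0.56806353 -0.32364733  0.03939671] 0.05803968652780226 [-1.64969702 -0.10083038  4.05827622] 66.8583
```

View pics/v7.png

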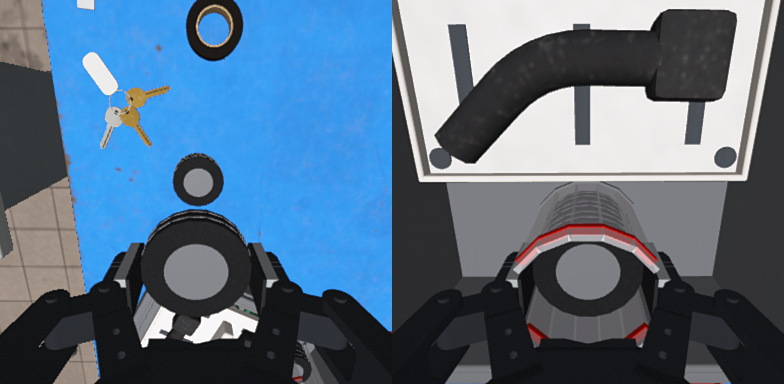

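The pad came to rest with its underside at about 41 mm, which fits two pads below it. Before releasing, I need to be sure I hold one pad and not two, so I'll check the height of the remaining stack.

Run:
```python
from h import *
c=ld('pd'); o,b=disc(c,(.4287,-.0333),(.018,.036)); print(b); [print(x) for x in o]
# second clue: print height in frame of held pad
im=c['pixels'][195:320,190:320][:,:,::-1]
t=ld('pt')['pixels'][170:310,185:335][:,:,::-1]
f=lambda i:cv2.resize(i,(390,375),interpolation=cv2.INTER_CUBIC)
cv2.imwrite('pics/v8.png',np.hstack([f(im),f(t)]))
```

```text
(np.float64(232.5), np.float64(283.5), np.float64(205.5))
(0.018, np.float64(0.062134120769110214), array([ 0.43027801, -0.07007272,  0.018     ]))
(0.036, np.float64(0.058672644421266934), array([ 0.43015494, -0.06345552,  0.036     ]))
```

View pics/v8.png

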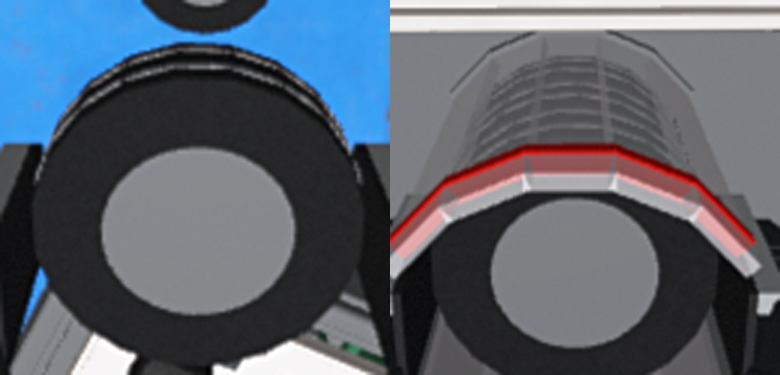

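Two pads remain in the stack and one is held. The tube shows about six rib bands, which is three pads at two bands each. So the tube held two at the start and needs exactly one more. Release this pad, then place the fourth.

Run:
```python
from h import *
X=cw(*TUBE); bot.gripper_to(.072); lin(X,.2,.2)
P=np.array([.4295,-.0335])
if pick_pad(P,.018):
    c=snap('wrist','pd2'); o,b=disc(c,P,(.018,.036)); [print(x) for x in o]
    hover(X,.2,YAW+np.pi/2); print(bot.state()['opening'])
    lin(X,.10,.15); bot.hold(.2)
    hit=lin(X,.045,.04,8); s=bot.state(); print(hit,s['eef_pos'],s['opening'],s['time_s'])
```

```text
grip 0.05817604515987485
0.057765706096320146 [-0.44756816  0.21890402  0.37059848]
(0.018, np.float64(0.05849200592441922), array([ 0.42923285, -0.06363176,  0.018     ]))
(0.036, np.float64(0.055234040000993335), array([ 0.42921411, -0.05738597,  0.036     ]))
0.05803412565390203
True [ 0.56800934 -0.3235819   0.05735645] 0.05814963402831114 75.8
```

Contact came exactly 18 mm above the previous pad, so four pads are stacked. Release and check.

Run:
```python
from h import *
X=cw(*TUBE); bot.gripper_to(.072); lin(X,.22,.2)
hover(cw(-.06,0),.3,YAW); snap('wrist','e1')
hover((.35,.35),.35,.8); bot.hold(.3); c=snap('scene','e2'); snap('top','e3'); print(bot.state()['time_s'])
a=cv2.resize(cv2.imread('pics/e1.png')[:,60:452],(400,392)); s=cv2.imread('pics/e2.png'); z=cv2.resize(s[215:345,230:420],(400,274),interpolation=cv2.INTER_CUBIC)
t=cv2.resize(cv2.imread('pics/e3.png')[120:290,120:490],(435,200),interpolation=cv2.INTER_CUBIC)
o=np.zeros((600,800,3),np.uint8); o[:392,:400]=a; o[:274,400:]=z; o[395:595,:435]=t; o[280:580,400:][:300,:]=np.where(o[280:580,400:]>0,o[280:580,400:],cv2.resize(s,(400,300))); cv2.imwrite('pics/v9.png',o)
```

```text
81.0583
```

View pics/v9.png

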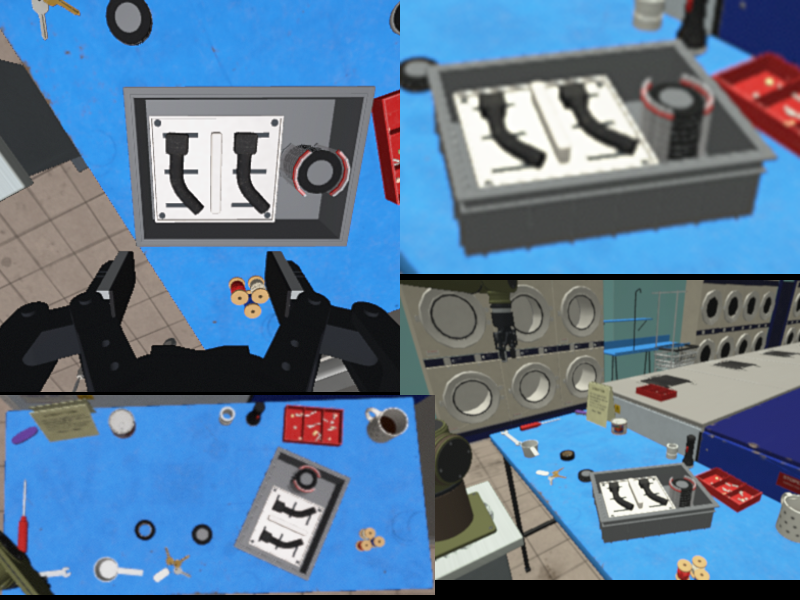

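The pictures show the guard level with its rib up, both handles flat in it, the pads up to the red line, one pad left on the table and the other things in place. Handing in.

```bash
python3 -c "
from h import *
bot.finish_job(); print('done')"
```

```text
the job is handed in; nothing more can be done
done
```

The crate is packed and handed in at about 81 s on the robot's clock, well under the 210 s limit.

**What I did:**
- **Rails:** all three stand upright on the bay floor, at about −90, −37 and +19 mm in crate x.
- **Guard:** it lies on the rails with its rib up.
- **Handles:** both lie flat in the guard, one each side of the rib. Handle 2 had been knocked about 3 cm before I reached it, so I measured it again and picked it from its new place.
- **Pads:** the tube already held two, so I added two. One pad from the stack of three stays on the table.

**Last checks:** in the final pictures the guard is level, the handles are flat, and the top pad is at the red line. The tape roll and screwdriver look untouched. The two added pads touched down 18 mm apart, with the fourth pad's underside at about 58 mm, which fits exactly four pads.

**What disagreed:**
- **First rail:** the force stop tripped early and the rail dropped about 16 mm. It stayed upright and in place.
- **Third rail:** it landed about 5 mm inward of its target, probably because the gripper brushed the crate. It still supports the guard.
- **Tube pads:** the first pictures did not settle whether the tube held one or two pads; the contact height did.

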